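Set up a tube on vee blocks for drilling

ROBOT

A 6-joint arm with a two-finger parallel gripper is mounted at the origin on the work surface. World frame = base frame: x ahead of the robot, y to its left, z up, the work surface at z = 0. Lengths are in m, angles in rad, forces in N, time in s.
With the tool pointing down it reaches from about 0.3 to 1 m from the base axis. Payload 5.1 kg.
Tool frame: the origin (TCP) lies on the centre line of the jaws, within the pads' length; the fingertips stand 19 mm ahead of it and the grasp point (between the pads) is the TCP (robot.tip_extent is the z of the fingertips in the tool frame, in m); z points along the fingers, y is the line along which they close (so a half turn about z gives the same grasp; the last joint's range is limited). The gripper opens to 95 mm and grips with 3 to 60 N. Pads are 20 mm wide; open, the fingers measure 119 mm over their backs; the gripper's body (75 mm by 180 mm) begins 59 mm behind the grasp point.
Start: joints at [-1.251, 0.124, 1.65, -0, 1.367, -0.083], TCP at [0.255, -0.598, 0.234] pointing down, gripper open.
Joint ranges: [-2.61, 2.61], [-1.02, 2.33], [0.03, 2.71], [-1.35, 4.49], [0.32, 2.68], [-2.91, 2.91]. Speed limits (rad/s): [2.57, 2.57, 3.14, 3.14, 3.14, 3.14].

INTERFACE

Orientations are given as a rotation vector (axis times angle).
In Python, from cell import robot gives the robot as it stands.
- The arm moves only by the tool send_rows, never from a script. Its argument "increments" is a list of rows, each an object with "translation": the shift along the world's x, y, z each as a share of 150 mm, from -1 to 1, a list of three; "dr": the turn, a rotation vector about the world's x, y, z each as a share of pi rad, from -1 to 1, a list of three; "fingers": the gripper command: -1 is shut, 1 is fully open, values between are in proportion. In form: [{"translation": [x, y, z], "dr": [ax, ay, az], "fingers": fingers}, ...]. A call has 1 to 8 rows; each row shifts and turns the commanded pose from where the row before left it; what a row does not reach is not made up. A row lasts 1/8 s, in which the tool goes at most 62.5 mm and 10.7 degrees, less where a joint would pass 70% of its speed; a pose out of reach is approached as far as the arm can. A call with a number of a shift or a turn outside -1 to 1 is refused whole. A call with a gripper value outside its range is refused whole. The fingers move at their own pace and stop on an object; the grip force is fixed at half the most. Time passes only in rows, so rows that do not move let the fingers close. It gives the time, the measured TCP pose, the force, the opening and the grip force at its end, in the units of the state.
- robot.state(): the state, without advancing time (a new reading comes with each control period).
- robot.capture(name): name is "side" or "top"; returns (picture, depth): 480x640x3 uint8, red, green, blue; 480x640 float32, m along the optical axis (not along the pixel's ray), 0 where there is no reading.
- robot.camera_params(name): a dict with "camera_matrix" (3x3 intrinsics, pixels), "D" ([k1, k2, p1, p2, k3] as OpenCV has them; the pictures are not rectified), "cam_to_world" (4x4, takes a point from camera to world coordinates). Camera axes: x right, y up, looking along -z (the intrinsics and any distortion apply to the point x, -y, -z); pixel columns grow to the right and rows downward; lengths in m; the calibration is good to about 2 mm. A picture is of the moment at which its call begins. camera_params takes no time and is no camera call.
- robot.close_job(): hands the job in; it is judged then, once.
The state is a dict: "t": time; "q": joint angles; "qvel": joint speeds; "tau": joint torques, N m; "ee_pos": TCP position; "ee_rot": TCP orientation; "contact_force": force on the tool from outside, world axes, zero at the start; "torque": the same for the moment, N m; "finger_gap": finger opening in m; "grip_force": force on a finger pad.
Only numpy, scipy, OpenCV 4.12 (cv2) and the standard library are available. Lean on these libraries where they do the work, as an engineer would, in place of code of your own. Each camera call takes 0.05 s, during which the arm holds its last target. There are 200 camera calls.

TASK

Set up the tube for drilling over the wooden pad: stand the vee block with the stop plate beside the pad, on whichever side (left or right) the drill-bit stand is, with its stop plate facing away from the pad, and the plain vee block on the opposite side, each square to the pad, in line with it and about 30 mm clear of it. Lay the tube in both vees, across above the pad, with one end within 10 mm of the stop plate, and stand the tin upright directly behind the pad (the side away from the robot), about 20 mm clear of it. Leave the screwdriver where it lies.

Things in the scene. Friction and masses are not known exactly. Their poses are not given: they have to be found in the camera images.
- pad: low block of pale wood, 50 (x) x 60 (y) x 20 mm high, fixed to the bench; do not move it. Origin: centre of its underside, on the bench. Its +x points away from the robot (behind), +y to the robot's left, turned by up to about 10 degrees either way.
- bit_stand: dark wooden block 60 x 60 x 35 mm with nine upright steel drill bits (top at 77 mm), fixed to the bench at the far left or far right, well to one side of the pad; the stop block goes on that side of the pad. Origin: centre of its underside. (The fixed grey tub of nuts, 75 x 75 x 40 mm, stands on the other side and is of no concern.)
- vee_plain: grey steel vee block, loose, 48 (x) x 35 (y) mm, 44 mm high, about 0.4 kg, both ends open (a half turn changes nothing). A 90 degree groove, 28 mm wide and 14 mm deep, runs along its y in the top. Origin: centre of its underside. Its side faces, 48 mm apart in x, are flat, upright and good to grip.
- vee_stop: vee block like vee_plain, same sizes and groove along y, about 0.5 kg, but with a stop plate 48 wide x 8 thick x 62 mm high across its -y end (inner face at y = -17.5, outer -25.5 mm). Origin: centre of the underside of the 35 mm long grooved part; the 30 mm to the pad is from its open (+y) end. Starts with the plate pointing away from the robot (yaw 90 +- 20 degrees); needs about a quarter turn.
- stop_plate (a point): centre of the stop plate of vee_stop (31 mm up, 21.5 mm along -y from vee_stop's origin); it must lie on the far side of the block from the pad.
- tube: plain round aluminium tube, loose, 22 mm diameter, 195 mm long, about 0.16 kg, both ends alike. Origin: its middle, on the axis, which is its y. It starts in a low wooden rest fixed to the bench (two notched blocks, 34 mm high, 124 mm apart, on a 6 mm board, roughly under its middle), axis 36 mm up, the middle 80 mm free to grip. Laid in the two vees its axis is 46 mm up.
- tin: small flat round metal tin, 44 mm diameter, 34 mm high, about 0.11 kg, loose, standing upright. Origin: centre of its underside.
- screwdriver: screwdriver with a black handle lying on the bench at the right, along x; bystander, not to be moved. Origin: underside near its middle.
There are look-alikes about, which are no part of the job. Leave any purple or red look-alike of the vee_stop alone.

How it is judged:
By the outcome, as a careful person would: the job done as asked, in the order asked, and still so for the second after the job is handed in, with the robot touching nothing.
It also fails if it takes over 115 s, if anything falls off the work surface, if the arm or the gripper's body presses on something with over 40 N, if the wrist force passes 120 N, or if a joint passes its speed limit or range.

## Working session

There is one attempt and no reset: what is moved stays moved. The work goes in short steps, Python scripts to look and compute and a tool call to move; the robot and the scene stay as the last step left them, time stands still between calls to the robot, and variables do not carry over. Pictures are saved under pics/ and viewed, at most 14 in all, crops included, and the job is handed in when it is done.

Besides the shell and the picture viewer there is one more tool, called after "Request:" in YAML: its name, and indented under it one key for each argument. send_rows: Moves the arm, as the interface text tells. Its arguments: {"type":"object","properties":{"increments":{"type":"array"}},"required":["increments"]}

```bash
mkdir -p pics; ls
cat > h.py <<'E'
import numpy as np, cv2
from cell import robot
def snap(name,fn=None):
    im,d=robot.capture(name); 
    if fn: cv2.imwrite('pics/'+fn,im[:,:,::-1])
    np.savez('last_%s.npz'%name,im=im,d=d); return im,d
def cloud(name,d):
    p=robot.camera_params(name); K=np.array(p['camera_matrix'],float);D=np.array(p['D'],float);T=np.array(p['cam_to_world'])
    v,u=np.mgrid[0:d.shape[0],0:d.shape[1]]
    n=cv2.undistortPoints(np.stack([u,v],-1).reshape(-1,1,2).astype(np.float64),K,D).reshape(d.shape+(2,))
    P=np.stack([n[...,0]*d,-n[...,1]*d,-d,np.ones_like(d)],-1)
    W=(P@T.T)[...,:3]; W[d<=0]=np.nan; return W
E
python3 - <<'E'
from h import *
for n in('top','side'):
    im,d=snap(n,n+'1.png'); W=cloud(n,d); p=robot.camera_params(n); print(n,np.round(p['cam_to_world'],3).tolist(),np.nanmin(W,(0,1)),np.nanmax(W,(0,1)))
s=robot.state();print(s)
E
```

```text
pics
top [[0.017, 0.991, -0.131, 0.33], [-1.0, 0.016, -0.01, -0.056], [-0.008, 0.132, 0.991, 1.484], [0.0, 0.0, 0.0, 1.0]] [-0.20095653 -1.44912085 -0.77871824] [1.23219551 1.37391455 0.73145301]
side [[-0.922, 0.269, -0.279, 0.258], [-0.388, -0.628, 0.675, 0.618], [0.006, 0.73, 0.683, 0.755], [0.0, 0.0, 0.0, 1.0]] [-0.24124626 -2.38773834 -0.77335804] [1.23545529 0.58123344 0.62684742]
{'t': 0.1, 'q': array([-1.25058138e+00,  1.24437163e-01,  1.65154605e+00,  1.89641725e-05,
        1.36749143e+00, -8.25903197e-02]), 'qvel': array([-0.00141326, -0.00189589, -0.00170343,  0.00044028,  0.00081698,
        0.00029129]), 'tau': array([ 5.91714670e-04, -4.18879259e+01, -3.61096931e+01,  7.76861398e-02,
        4.61034570e-02, -7.08866992e-05]), 'ee_pos': array([ 0.25461108, -0.59746231,  0.23250661]), 'ee_rot': array([-3.07625959e+00, -6.28075971e-01,  3.21253874e-04]), 'contact_force': array([ 0.18169742, -0.59375132, -0.36497101]), 'torque': array([ 0.01833314, -0.00859572,  0.04463404]), 'grip_force': 0.0, 'finger_gap': 0.09493448439293}
```

View pics/top1.png

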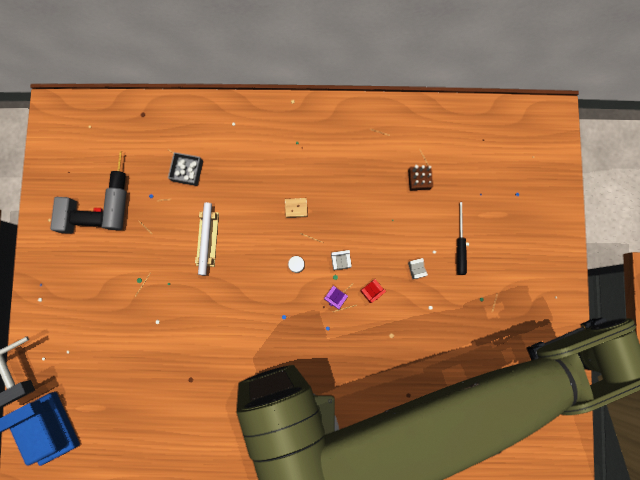

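View pics/side1.png

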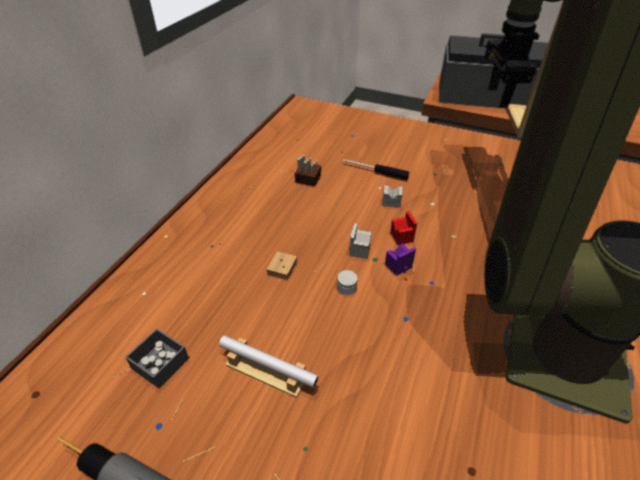

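The top view shows the pad (296,208), tin (296,264), vee_stop (341,260), vee_plain (418,268), bit stand at right (420,177), tube (205,238) and screwdriver (461,240). Purple and red decoys are at (336,297) and (372,291). The side view confirms that vee_stop's plate is at the back.

```bash
cat >> h.py <<'E'
def rect(pts):
    (c,s,a)=cv2.minAreaRect((pts[:,:2]*1000).astype(np.float32)); return np.round(c,1),np.round(s,1),round(a,1)
def objs(name,W,boxes,zmin=.008):
    for k,(u0,v0,u1,v1) in boxes.items():
        P=W[v0:v1,u0:u1].reshape(-1,3); P=P[np.isfinite(P[:,2])]
        fl=np.median(P[P[:,2]<.006,2]) ; Q=P[P[:,2]>zmin]
        top=np.percentile(Q[:,2],90); T=Q[Q[:,2]>top-.008]
        print(name,k,'floor',round(fl*1e3,1),'top',round(top*1e3,1),'all',*rect(Q),len(Q),'| top',*rect(T),len(T),'mean',np.round(T.mean(0)*1e3,1))
B1=dict(top=dict(pad=(278,192,314,224),tin=(282,250,312,280),stop=(324,244,357,275),plain=(402,254,432,284),bit=(402,160,438,196),tube=(188,195,224,284)),
 side=dict(pad=(258,244,306,286),tin=(328,262,366,302),stop=(340,216,374,264),plain=(376,178,410,212),tube=(205,325,330,402)))
E
python3 - <<'E'
from h import *
for n in B1:
    z=np.load('last_%s.npz'%n); W=cloud(n,z['d']); objs(n,W,B1[n])
a=cv2.imread('pics/top1.png')[180:310,270:450]; a=cv2.resize(a,None,fx=4.4,fy=4.4,interpolation=cv2.INTER_CUBIC); cv2.imwrite('pics/c1.png',a)
z=np.load('last_top.npz'); W=cloud('top',z['d'])
print('stop z grid');print(np.round(W[246:274:1,328:356:2,2]*1e3).astype(int))
print(robot.camera_params('top')['camera_matrix'])
E
```

```text
top pad floor -1.6 top 22.0 all [603.3  11.4] [51.3 60. ] 4.5 403 | top [603.1  11. ] [50.8 60.2] 2.7 360 mean [603.3  11.4  18.9]
top tin floor -1.2 top 37.0 all [446.8   6.7] [42.4 43. ] 64.4 217 | top [446.7   6.8] [41.1 42. ] 27.0 177 mean [447.    7.1  33.8]
top stop floor -1.4 top 59.3 all [ 466.4 -119.2] [61.3 63.6] 4.2 330 | top [ 461.3 -112.4] [39.9 45.5] 4.9 62 mean [ 475.4 -111.    59.7]
top plain floor -1.3 top 44.7 all [ 439.4 -319.8] [48.1 36.9] 14.6 275 | top [ 439.6 -319.9] [47.7 34.6] 14.9 156 mean [ 439.  -319.5   41.7]
top bit floor -1.9 top 57.6 all [ 690.6 -329.8] [61.1 59.6] 3.9 521 | top [ 691.2 -329.4] [45.4 43.3] 7.1 77 mean [ 696.  -323.3   62.4]
top tube floor -0.8 top 47.1 all [510.8 266.5] [ 74.7 195.8] 88.8 795 | top [510.2 254.3] [ 34.5 195.8] 83.9 489 mean [509.3 254.4  44.1]
side pad floor -0.0 top 21.2 all [605.2  11.2] [51.1 64.1] 2.6 520 | top [605.4  11.2] [51.2 63.8] 2.2 469 mean [604.1  13.4  19.4]
side tin floor -0.1 top 34.9 all [448.6   8.7] [42.2 43.3] 20.9 384 | top [449.3   8.3] [41.1 42. ] 20.8 269 mean [448.5   9.4  33.2]
side stop floor
[... 8450 characters left out ...]
          1                    0
                    -3                   -8                    3
                     3                   -5                    3
                     0                   -4]
 [                  -1                   -1                   -3
                     0                   -3                    0
                    -1                   -4                    2
                     2                    4                    5
                     3                   -6]]
[[543.72168617   0.         314.33856501]
 [  0.         543.72168617 235.71901765]
 [  0.           0.           1.        ]]<stdin>:6: RuntimeWarning: invalid value encountered in cast
```

View pics/c1.png

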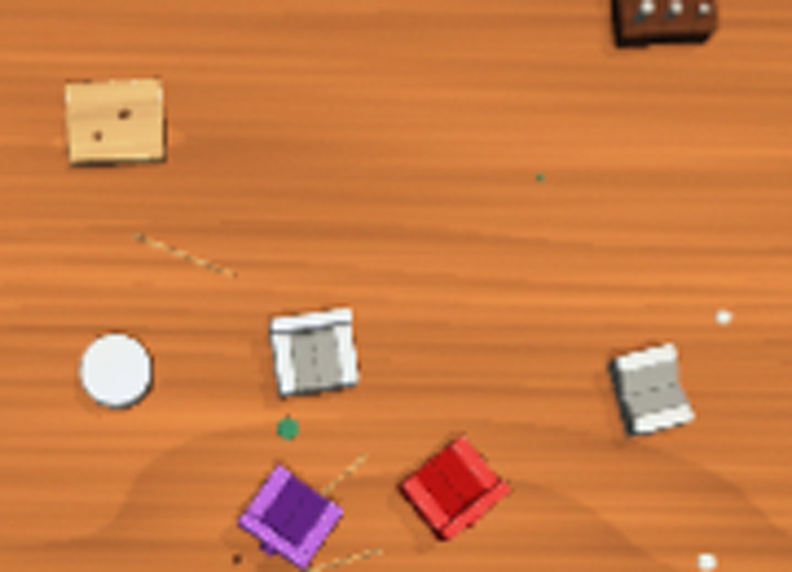

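The crop shows the pad turned slightly positive (about 2.5°) and vee_stop with its plate at the top (272-350, 315), about 8° off. I'll pin down vee_stop's grooved part and then move.

Run:
```python
from h import *
for n in('top','side'):
    z=np.load('last_%s.npz'%n); W=cloud(n,z['d'])
    u0,v0,u1,v1=B1[n]['stop']; P=W[v0:v1,u0:u1].reshape(-1,3); P=P[np.isfinite(P[:,2])]
    for lo,hi in((.024,.08),(.024,.05),(.055,.08)):
        Q=P[(P[:,2]>lo)&(P[:,2]<hi)]; print(n,lo,*rect(Q),np.round(Q.mean(0)*1e3,1))
    u0,v0,u1,v1=B1[n]['plain']; P=W[v0:v1,u0:u1].reshape(-1,3); P=P[np.isfinite(P[:,2])]
    Q=P[(P[:,2]>.024)&(P[:,2]<.05)&(np.abs(P[:,1]+.32)<.04)]; print(n,'plain',*rect(Q))
```

```text
top 0.024 [ 459.  -113.4] [43.4 48. ] 9.8 [ 459.2 -113.4   42.6]
top 0.024 [ 457.8 -113.7] [41.1 47.9] 9.4 [ 455.2 -113.9   38.3]
top 0.055 [ 476.4 -111.2] [ 8.5 45.8] 9.8 [ 476.3 -111.4   60.6]
top plain [ 439.6 -319.7] [47.7 36.9] 14.8
side 0.024 [ 460.8 -113.5] [43.1 52.5] 9.0 [ 461.  -108.4   41.7]
side 0.024 [ 460.8 -113.5] [43.1 52.5] 9.0 [ 457.8 -108.8   37.9]
side 0.055 [ 477.8 -109.9] [ 8.  47.6] 9.6 [ 477.2 -107.8   61.3]
side plain [ 441.9 -318.7] [47.1 39.3] 15.9
```

Request:
send_rows:
  increments:
    - {"translation":[0.084,0.2017,-0.047],"dr":[0,0,0.0578],"fingers":1}
    - {"translation":[0.084,0.2017,-0.047],"dr":[0,0,0.0578],"fingers":1}
    - {"translation":[0.084,0.2017,-0.047],"dr":[0,0,0.0578],"fingers":1}
    - {"translation":[0.084,0.2017,-0.047],"dr":[0,0,0.0578],"fingers":1}
    - {"translation":[0.084,0.2017,-0.047],"dr":[0,0,0.0578],"fingers":1}
    - {"translation":[0.084,0.2017,-0.047],"dr":[0,0,0.0578],"fingers":1}
    - {"translation":[0.084,0.2017,-0.047],"dr":[0,0,0.0578],"fingers":1}
    - {"translation":[0.084,0.2017,-0.047],"dr":[0,0,0.0578],"fingers":1}

```text
t: 1.1
ee_pos: [0.3557, -0.3546, 0.1765]
ee_rot: [-1.876, -2.519, -0.0]
contact_force: [-0.2, 0.4, -0.0]
finger_gap: 0.095
grip_force: 0.0
```

Request:
send_rows:
  increments:
    - {"translation":[0.084,0.2017,-0.047],"dr":[0,0,0.0578],"fingers":1}
    - {"translation":[0.084,0.2017,-0.047],"dr":[0,0,0.0578],"fingers":1}
    - {"translation":[0.084,0.2017,-0.047],"dr":[0,0,0.0578],"fingers":1}
    - {"translation":[0.084,0.2017,-0.047],"dr":[0,0,0.0578],"fingers":1}
    - {"translation":[0.084,0.2017,-0.047],"dr":[0,0,0.0578],"fingers":1}
    - {"translation":[0.084,0.2017,-0.047],"dr":[0,0,0.0578],"fingers":1}
    - {"translation":[0.084,0.2017,-0.047],"dr":[0,0,0.0578],"fingers":1}
    - {"translation":[0.084,0.2017,-0.047],"dr":[0,0,0.0578],"fingers":1}

```text
t: 2.1
ee_pos: [0.4564, -0.1128, 0.1203]
ee_rot: [0.271, -3.129, -0.0]
contact_force: [0.2, 0.4, -0.5]
finger_gap: 0.0952
grip_force: 0.0
```

```bash
cat >> h.py <<'E'
from scipy.spatial.transform import Rotation as R
def pose():
    s=robot.state(); m=R.from_rotvec(s['ee_rot']).as_matrix(); p=np.array(s['ee_pos'])
    return p, np.degrees(np.arctan2(m[1,1],m[0,1])), m[:,2], s
def go(x,y,z,th):
    p,a,zz,s=pose(); d=np.array([x,y,z])-p*1e3
    da=(th-a+180)%360-180
    print('t',round(s['t'],2),'pos',np.round(p*1e3,1),'thy',round(a,1),'tilt',np.round(zz,3),'F',np.round(s['contact_force'],1),'gap',round(s['finger_gap']*1e3,1),'grip',round(s['grip_force'],1),'q6',round(s['q'][5],2))
    print('need shares',np.round(d/150,3),'dr',round(da/180,4),'rows',round(max(np.abs(d).max()/57,abs(da)/10.4),1))
E
python3 -c "
from h import *
go(456,-113.5,25,99.6)"
```

```text
t 2.1 pos [ 456.4 -112.8  120.3] thy 99.9 tilt [-0.  0. -1.] F [ 0.2  0.4 -0.5] gap 95.2 grip 0.0 q6 -2.1
need shares [-0.002 -0.005 -0.635] dr -0.0016 rows 1.7
```

Request:
send_rows:
  increments:
    - {"translation":[-0.002,-0.005,-0.2],"dr":[0,0,-0.0016],"fingers":1}
    - {"translation":[0,0,-0.2],"dr":[0,0,0],"fingers":1}
    - {"translation":[0,0,-0.15],"dr":[0,0,0],"fingers":1}
    - {"translation":[0,0,-0.085],"dr":[0,0,0],"fingers":1}
    - {"translation":[0,0,0],"dr":[0,0,0],"fingers":-0.2}
    - {"translation":[0,0,0],"dr":[0,0,0],"fingers":-1}
    - {"translation":[0,0,0],"dr":[0,0,0],"fingers":-1}
    - {"translation":[0,0,0],"dr":[0,0,0],"fingers":-1}

```text
t: 3.1
ee_pos: [0.4566, -0.1149, 0.0264]
ee_rot: [-0.253, 3.13, -0.001]
contact_force: [0.3, -0.3, -0.4]
finger_gap: 0.0608
grip_force: 0.0
```

Request:
send_rows:
  increments:
    - {"translation":[0,0,0],"dr":[0,0,0],"fingers":-1}
    - {"translation":[0,0,0],"dr":[0,0,0],"fingers":-1}
    - {"translation":[0,0,0.1],"dr":[0,0,0],"fingers":-1}
    - {"translation":[0,0,0.2],"dr":[0,0,0],"fingers":-1}
    - {"translation":[0,0,0.2],"dr":[0,0,0],"fingers":-1}
    - {"translation":[0,0,0],"dr":[0,0,0],"fingers":-1}

```text
t: 3.85
ee_pos: [0.4576, -0.1152, 0.1031]
ee_rot: [-0.253, 3.126, -0.003]
contact_force: [0.7, -0.4, -5.0]
finger_gap: 0.0477
grip_force: 30.0
```

Run:
```python
from h import *
go(607.4,-66.1,26,2.5)
im,d=snap('side'); cv2.imwrite('pics/s2.png',cv2.resize(im[150:330,270:470,::-1],None,fx=3,fy=3))
```

```text
t 3.85 pos [ 457.6 -115.2  103.1] thy 99.3 tilt [ 0.005 -0.002 -1.   ] F [ 0.7 -0.4 -5. ] gap 47.7 grip 30.0 q6 -2.09
need shares [ 0.998  0.327 -0.514] dr -0.5375 rows 9.3
```

View pics/s2.png

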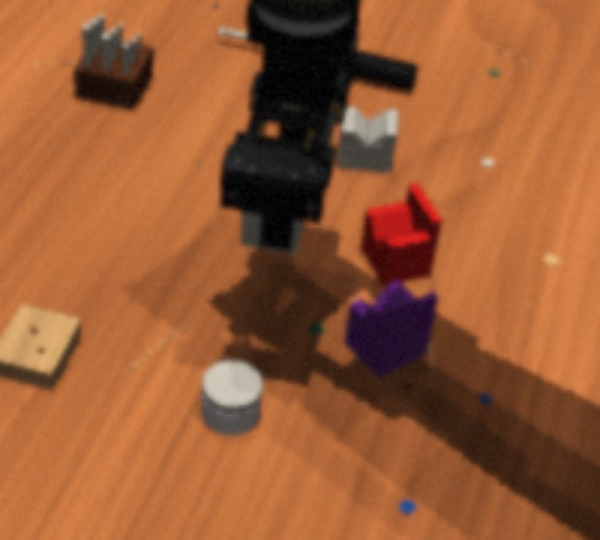

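The side crop shows vee_stop lifted in the jaws (270,225), with tin, pad and decoys undisturbed. Now I'll carry it over.

Request:
send_rows:
  increments:
    - {"translation":[0.1,0.033,0],"dr":[0,0,-0.0538],"fingers":-1}
    - {"translation":[0.1,0.033,0],"dr":[0,0,-0.0538],"fingers":-1}
    - {"translation":[0.1,0.033,0],"dr":[0,0,-0.0538],"fingers":-1}
    - {"translation":[0.1,0.033,0],"dr":[0,0,-0.0538],"fingers":-1}
    - {"translation":[0.1,0.033,0],"dr":[0,0,-0.0538],"fingers":-1}
    - {"translation":[0.1,0.033,0],"dr":[0,0,-0.0538],"fingers":-1}
    - {"translation":[0.1,0.033,0],"dr":[0,0,-0.0538],"fingers":-1}
    - {"translation":[0.1,0.033,0],"dr":[0,0,-0.0538],"fingers":-1}

```text
t: 4.9
ee_pos: [0.5747, -0.0744, 0.0975]
ee_rot: [-1.766, -2.592, 0.003]
contact_force: [-0.3, -0.3, -5.1]
finger_gap: 0.0477
grip_force: 30.0
```

Request:
send_rows:
  increments:
    - {"translation":[0.1,0.033,0],"dr":[0,0,-0.0538],"fingers":-1}
    - {"translation":[0.1,0.033,0],"dr":[0,0,-0.0538],"fingers":-1}
    - {"translation":[0,0,-0.2],"dr":[0,0,0],"fingers":-1}
    - {"translation":[0,0,-0.15],"dr":[0,0,0],"fingers":-1}
    - {"translation":[0,0,0],"dr":[0,0,0],"fingers":-1}
    - {"translation":[0,0,0],"dr":[0,0,0],"fingers":-1}

```text
t: 5.65
ee_pos: [0.6057, -0.0651, 0.0476]
ee_rot: [-2.174, -2.267, 0.001]
contact_force: [-0.7, 0.0, -4.5]
finger_gap: 0.0476
grip_force: 30.0
```

Run:
```python
from h import *
go(607.4,-66.1,26,2.5)
for n in('top','side'):
    im,d=snap(n); W=cloud(n,d); P=W.reshape(-1,3); P=P[np.isfinite(P[:,2])]
    Q=P[(P[:,2]>.01)&(P[:,2]<.03)&(np.abs(P[:,0]-.604)<.04)&(np.abs(P[:,1]-.011)<.045)]; print(n,'pad',*rect(Q),np.round(Q.mean(0)*1e3,1))
```

```text
t 5.65 pos [605.7 -65.1  47.6] thy 2.4 tilt [-0.001  0.    -1.   ] F [-0.7  0.  -4.5] gap 47.6 grip 30.0 q6 -0.24
need shares [ 0.011 -0.007 -0.144] dr 0.0005 rows 0.4
top pad [603.8  11.7] [47.  59.4] 4.2 [611.5  22.7  18.1]
side pad [604.9  10.7] [50.6 64. ] 2.9 [603.6  14.2  19. ]
```

Request:
send_rows:
  increments:
    - {"translation":[0.011,-0.007,-0.08],"dr":[0,0,0.001],"fingers":-1}
    - {"translation":[0,0,-0.05],"dr":[0,0,0],"fingers":-1}
    - {"translation":[0,0,-0.01],"dr":[0,0,0],"fingers":-1}
    - {"translation":[0,0,0],"dr":[0,0,0],"fingers":-1}

```text
t: 6.25
ee_pos: [0.6076, -0.0662, 0.0269]
ee_rot: [-2.17, -2.271, 0.0]
contact_force: [0.8, -0.3, -4.6]
finger_gap: 0.0478
grip_force: 30.0
```

```bash
python3 -c "
from h import *
go(607.4,-66.1,26,2.5)"
```

```text
t 6.25 pos [607.6 -66.2  26.9] thy 2.6 tilt [-0.  0. -1.] F [ 0.8 -0.3 -4.6] gap 47.8 grip 30.0 q6 -0.24
need shares [-0.001  0.001 -0.006] dr -0.0005 rows 0.0
```

Request:
send_rows:
  increments:
    - {"translation":[0,0,-0.008],"dr":[0,0,0],"fingers":-1}
    - {"translation":[0,0,-0.004],"dr":[0,0,0],"fingers":-1}
    - {"translation":[0,0,0],"dr":[0,0,0],"fingers":-1}

```text
t: 6.62
ee_pos: [0.608, -0.0663, 0.026]
ee_rot: [2.17, 2.271, 0.0]
contact_force: [-0.4, 0.8, -0.6]
finger_gap: 0.0477
grip_force: 30.0
```

Request:
send_rows:
  increments:
    - {"translation":[0,0,0],"dr":[0,0,0],"fingers":0.3}
    - {"translation":[0,0,0],"dr":[0,0,0],"fingers":0.6}
    - {"translation":[0,0,0],"dr":[0,0,0],"fingers":1}
    - {"translation":[0,0,0],"dr":[0,0,0],"fingers":1}
    - {"translation":[0,0,0.15],"dr":[0,0,0],"fingers":1}
    - {"translation":[0,0,0.25],"dr":[0,0,0],"fingers":1}
    - {"translation":[0,0,0.25],"dr":[0,0,0],"fingers":1}
    - {"translation":[0,0,0],"dr":[0,0,0],"fingers":1}

```text
t: 7.62
ee_pos: [0.6104, -0.0667, 0.1271]
ee_rot: [2.166, 2.266, 0.007]
contact_force: [-0.6, 0.2, 0.1]
finger_gap: 0.0945
grip_force: 0.0
```

Request:
send_rows:
  increments:
    - {"translation":[-0.186,-0.281,0],"dr":[0,0,0.0113],"fingers":1}
    - {"translation":[-0.186,-0.281,0],"dr":[0,0,0.0113],"fingers":1}
    - {"translation":[-0.186,-0.281,0],"dr":[0,0,0.0113],"fingers":1}
    - {"translation":[-0.186,-0.281,0],"dr":[0,0,0.0113],"fingers":1}
    - {"translation":[-0.186,-0.281,0],"dr":[0,0,0.0113],"fingers":1}
    - {"translation":[-0.186,-0.281,0],"dr":[0,0,0.0113],"fingers":1}
    - {"translation":[0,0,0],"dr":[0,0,0],"fingers":1}
    - {"translation":[0,0,0],"dr":[0,0,0],"fingers":1}

```text
t: 8.62
ee_pos: [0.4399, -0.3185, 0.1216]
ee_rot: [-1.917, -2.487, -0.001]
contact_force: [0.4, -0.1, 0.5]
finger_gap: 0.0952
grip_force: 0.0
```

```bash
cat >> h.py <<'E'
def box(W,x,y,z,rad=.045):
    P=W.reshape(-1,3); P=P[np.isfinite(P[:,2])]
    return P[(P[:,2]>z[0])&(P[:,2]<z[1])&(np.hypot(P[:,0]-x,P[:,1]-y)<rad)]
E
python3 - <<'E'
from h import *
go(440.5,-319.2,26,15)
for n in('top','side'):
    im,d=snap(n,n+'3.png'); W=cloud(n,d)
    for k,a in dict(pad=(.604,.011,(.008,.03)),stopall=(.607,-.071,(.024,.08)),stoptop=(.607,-.066,(.024,.05)),plate=(.607,-.088,(.052,.075))).items():
        Q=box(W,*a); print(n,k,*rect(Q),np.round(Q.mean(0)*1e3,1),len(Q))
E
```

```text
t 8.62 pos [ 439.9 -318.5  121.6] thy 14.8 tilt [-0.001  0.002 -1.   ] F [ 0.4 -0.1  0.5] gap 95.2 grip 0.0 q6 -0.98
need shares [ 0.004 -0.005 -0.638] dr 0.0014 rows 1.7
top pad [603.1  11.6] [51.5 60. ] 4.9 [602.8  11.3  18. ] 404
top stopall [604.5 -70.6] [47.6 42.9] 2.3 [603.9 -70.5  42.4] 298
top stoptop [604.8 -69. ] [47.7 40.5] 3.3 [603.5 -66.5  38.2] 240
top plate [605.8 -88.1] [46.6  8.1] 1.8 [605.2 -87.5  60.1] 57
side pad [605.1  10.1] [51.2 64.5] 3.5 [603.1  15.   18.5] 523
side stopall [606.8 -70.8] [49.7 47.8] 1.2 [605.5 -71.2  42.7] 517
side stoptop [607.3 -68.5] [49.8 44.6] 3.2 [605.2 -66.7  38.2] 401
side plate [607.  -88.3] [47.2 12.9] 3.1 [606.4 -86.7  58.7] 108
```

View pics/top3.png

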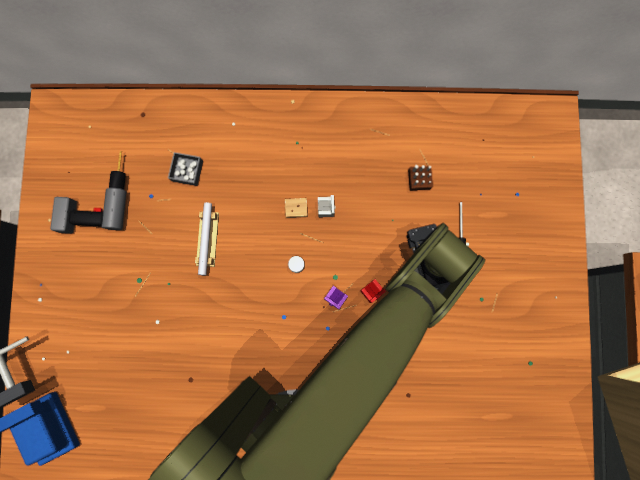

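The top view shows vee_stop beside the pad at (326,206), plate to the right, square and with a 30 mm gap. Next is the plain block.

Request:
send_rows:
  increments:
    - {"translation":[0.004,-0.005,-0.2],"dr":[0,0,0.0014],"fingers":1}
    - {"translation":[0,0,-0.2],"dr":[0,0,0],"fingers":1}
    - {"translation":[0,0,-0.15],"dr":[0,0,0],"fingers":1}
    - {"translation":[0,0,-0.085],"dr":[0,0,0],"fingers":1}
    - {"translation":[0,0,0],"dr":[0,0,0],"fingers":-0.2}
    - {"translation":[0,0,0],"dr":[0,0,0],"fingers":-1}
    - {"translation":[0,0,0],"dr":[0,0,0],"fingers":-1}
    - {"translation":[0,0,0],"dr":[0,0,0],"fingers":-1}

```text
t: 9.72
ee_pos: [0.4413, -0.3202, 0.0284]
ee_rot: [1.911, 2.492, -0.0]
contact_force: [0.0, 1.2, -0.2]
finger_gap: 0.0605
grip_force: 0.0
```

Request:
send_rows:
  increments:
    - {"translation":[0,0,0],"dr":[0,0,0],"fingers":-1}
    - {"translation":[0,0,0],"dr":[0,0,0],"fingers":-1}
    - {"translation":[0,0,0.15],"dr":[0,0,0],"fingers":-1}
    - {"translation":[0,0,0.25],"dr":[0,0,0],"fingers":-1}
    - {"translation":[0,0,0.3],"dr":[0,0,0],"fingers":-1}
    - {"translation":[0,0,0],"dr":[0,0,0],"fingers":-1}

```text
t: 10.48
ee_pos: [0.4427, -0.3215, 0.1362]
ee_rot: [1.907, 2.487, -0.001]
contact_force: [0.7, -1.0, -4.0]
finger_gap: 0.0482
grip_force: 30.0
```

```bash
python3 -c "
from h import *
go(600.3,88.5,26,3)"
```

```text
t 10.47 pos [ 442.7 -321.5  136.2] thy 15.0 tilt [ 0.005 -0.005 -1.   ] F [ 0.7 -1.  -4. ] gap 48.2 grip 30.0 q6 -0.99
need shares [ 1.051  2.733 -0.734] dr -0.0669 rows 7.2
```

Request:
send_rows:
  increments:
    - {"translation":[0.131,0.3417,0],"dr":[0,0,-0.0084],"fingers":-1}
    - {"translation":[0.131,0.3417,0],"dr":[0,0,-0.0084],"fingers":-1}
    - {"translation":[0.131,0.3417,0],"dr":[0,0,-0.0084],"fingers":-1}
    - {"translation":[0.131,0.3417,0],"dr":[0,0,-0.0084],"fingers":-1}
    - {"translation":[0.131,0.3417,0],"dr":[0,0,-0.0084],"fingers":-1}
    - {"translation":[0.131,0.3417,0],"dr":[0,0,-0.0084],"fingers":-1}
    - {"translation":[0.131,0.3417,0],"dr":[0,0,-0.0084],"fingers":-1}
    - {"translation":[0.131,0.3417,0],"dr":[0,0,-0.0084],"fingers":-1}

```text
t: 11.48
ee_pos: [0.5967, 0.0918, 0.1291]
ee_rot: [-2.162, -2.275, 0.006]
contact_force: [0.9, -0.6, -3.7]
finger_gap: 0.0477
grip_force: 30.0
```

Request:
send_rows:
  increments:
    - {"translation":[0,0,-0.25],"dr":[0,0,0],"fingers":-1}
    - {"translation":[0,0,-0.2],"dr":[0,0,0],"fingers":-1}
    - {"translation":[0,0,-0.1],"dr":[0,0,0],"fingers":-1}
    - {"translation":[0,0,0],"dr":[0,0,0],"fingers":-1}
    - {"translation":[0,0,0],"dr":[0,0,0],"fingers":-1}

```text
t: 12.1
ee_pos: [0.5989, 0.09, 0.051]
ee_rot: [2.163, 2.277, 0.002]
contact_force: [-0.8, 0.1, -3.5]
finger_gap: 0.0477
grip_force: 30.0
```

```bash
python3 -c "
from h import *
go(600.3,88.5,26,3)"
```

```text
t 12.1 pos [598.9  90.   51. ] thy 2.9 tilt [ 0.002  0.    -1.   ] F [-0.8  0.1 -3.5] gap 47.7 grip 30.0 q6 0.01
need shares [ 0.009 -0.01  -0.167] dr 0.0004 rows 0.4
```

Request:
send_rows:
  increments:
    - {"translation":[0.009,-0.01,-0.09],"dr":[0,0,0],"fingers":-1}
    - {"translation":[0,0,-0.06],"dr":[0,0,0],"fingers":-1}
    - {"translation":[0,0,-0.012],"dr":[0,0,0],"fingers":-1}
    - {"translation":[0,0,-0.004],"dr":[0,0,0],"fingers":-1}
    - {"translation":[0,0,0],"dr":[0,0,0],"fingers":-1}

```text
t: 12.72
ee_pos: [0.5998, 0.0885, 0.0274]
ee_rot: [-2.163, -2.278, 0.001]
contact_force: [-7.7, -1.0, 10.7]
finger_gap: 0.0484
grip_force: 30.0
```

```bash
python3 -c "
from h import *
go(600.3,88.5,26,3)"
```

```text
t 12.72 pos [599.8  88.5  27.4] thy 3.0 tilt [-0. -0. -1.] F [-7.7 -1.  10.7] gap 48.4 grip 30.0 q6 0.01
need shares [ 0.003  0.    -0.01 ] dr 0.0002 rows 0.0
```

Request:
send_rows:
  increments:
    - {"translation":[0,0,0.004],"dr":[0,0,0],"fingers":0.2}
    - {"translation":[0,0,0],"dr":[0,0,0],"fingers":0.6}
    - {"translation":[0,0,0],"dr":[0,0,0],"fingers":1}
    - {"translation":[0,0,0],"dr":[0,0,0],"fingers":1}
    - {"translation":[0,0,0.15],"dr":[0,0,0],"fingers":1}
    - {"translation":[0,0,0.25],"dr":[0,0,0],"fingers":1}
    - {"translation":[0,0,0.25],"dr":[0,0,0],"fingers":1}
    - {"translation":[-0.0644,0.123,0],"dr":[0,0,0.0522],"fingers":1}

```text
t: 13.72
ee_pos: [0.5929, 0.1069, 0.1279]
ee_rot: [1.962, 2.446, 0.009]
contact_force: [-0.4, 0.4, -0.1]
finger_gap: 0.0952
grip_force: 0.0
```

Request:
send_rows:
  increments:
    - {"translation":[-0.0644,0.123,0],"dr":[0,0,0.0522],"fingers":1}
    - {"translation":[-0.0644,0.123,0],"dr":[0,0,0.0522],"fingers":1}
    - {"translation":[-0.0644,0.123,0],"dr":[0,0,0.0522],"fingers":1}
    - {"translation":[-0.0644,0.123,0],"dr":[0,0,0.0522],"fingers":1}
    - {"translation":[-0.0644,0.123,0],"dr":[0,0,0.0522],"fingers":1}
    - {"translation":[-0.0644,0.123,0],"dr":[0,0,0.0522],"fingers":1}
    - {"translation":[-0.0644,0.123,0],"dr":[0,0,0.0522],"fingers":1}
    - {"translation":[-0.0644,0.123,0],"dr":[0,0,0.0522],"fingers":1}

```text
t: 14.72
ee_pos: [0.5121, 0.2553, 0.1231]
ee_rot: [-0.06, -3.141, 0.0]
contact_force: [0.1, -0.3, -0.5]
finger_gap: 0.0954
grip_force: 0.0
```

Request:
send_rows:
  increments:
    - {"translation":[0,0,0],"dr":[0,0,0],"fingers":1}
    - {"translation":[0,0,0],"dr":[0,0,0],"fingers":1}

```text
t: 14.98
ee_pos: [0.5127, 0.2543, 0.1232]
ee_rot: [0.072, 3.141, -0.001]
contact_force: [-0.0, 0.3, -0.4]
finger_gap: 0.0952
grip_force: 0.0
```

Run:
```python
from h import *
go(513,254.6,37,87.5)
for n in('top','side'):
    im,d=snap(n,n+'4.png'); W=cloud(n,d)
    for k,a in dict(pad=(.604,.011,(.008,.03)),stopall=(.607,-.071,(.024,.08)),plain=(.600,.088,(.024,.05))).items():
        Q=box(W,*a); print(n,k,*rect(Q),np.round(Q.mean(0)*1e3,1),len(Q))
```

```text
t 14.97 pos [512.7 254.3 123.2] thy 87.4 tilt [ 0. -0. -1.] F [-0.   0.3 -0.4] gap 95.2 grip 0.0 q6 -1.16
need shares [ 0.002  0.002 -0.575] dr 0.0006 rows 1.5
top pad [606.1  10.9] [58.7 60.6] 1.3 [602.7  11.3  18.2] 406
top stopall [604.5 -70.6] [48.5 42.8] 2.3 [603.9 -70.5  42.3] 299
top plain [596.2  88.4] [48.  34.9] 3.5 [596.1  88.   38. ] 235
side pad [587.4 -14.5] [12.3 10.8] 17.3 [587.4 -15.3  19.2] 21
side stopall [0. 0.] [0. 0.] 0.0 [nan nan nan] 0
side plain [0. 0.] [0. 0.] 0.0 [nan nan nan] 0<stdin>:6: RuntimeWarning: Mean of empty slice.
  ret = um.true_divide(
```

View pics/side4.png

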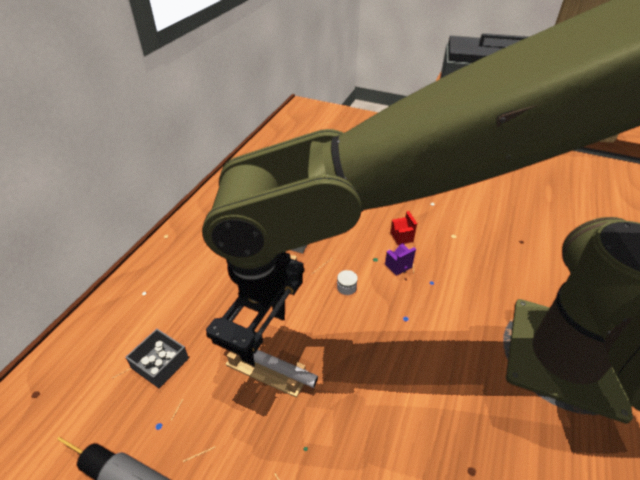

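The side view shows the gripper over the tube, aligned across its middle. The top-view numbers put both vee blocks at 3° and 30 mm clear, within about 3 mm of in line. Now gripping the tube.

Request:
send_rows:
  increments:
    - {"translation":[0.002,0.002,-0.2],"dr":[0,0,0],"fingers":1}
    - {"translation":[0,0,-0.2],"dr":[0,0,0],"fingers":1}
    - {"translation":[0,0,-0.12],"dr":[0,0,0],"fingers":1}
    - {"translation":[0,0,-0.055],"dr":[0,0,0],"fingers":1}
    - {"translation":[0,0,0],"dr":[0,0,0],"fingers":0}
    - {"translation":[0,0,0],"dr":[0,0,0],"fingers":-1}
    - {"translation":[0,0,0],"dr":[0,0,0],"fingers":-1}
    - {"translation":[0,0,0],"dr":[0,0,0],"fingers":-1}

```text
t: 16.08
ee_pos: [0.5132, 0.2552, 0.0377]
ee_rot: [0.068, 3.14, 0.001]
contact_force: [0.2, -0.2, 0.1]
finger_gap: 0.0602
grip_force: 0.0
```

Request:
send_rows:
  increments:
    - {"translation":[0,0,0],"dr":[0,0,0],"fingers":-1}
    - {"translation":[0,0,0],"dr":[0,0,0],"fingers":-1}
    - {"translation":[0,0,0],"dr":[0,0,0],"fingers":-1}
    - {"translation":[0,0,0],"dr":[0,0,0],"fingers":-1}

```text
t: 16.58
ee_pos: [0.5127, 0.2537, 0.037]
ee_rot: [-0.066, -3.14, 0.006]
contact_force: [-0.5, -3.3, 2.0]
finger_gap: 0.0215
grip_force: 30.0
```

```bash
python3 -c "
from h import *
go(603.6,18.8,140,3)"
```

```text
t 16.57 pos [512.7 253.7  37. ] thy 87.6 tilt [-0.001 -0.004 -1.   ] F [-0.5 -3.3  2. ] gap 21.5 grip 30.0 q6 -1.16
need shares [ 0.606 -1.566  0.687] dr -0.47 rows 8.1
```

Request:
send_rows:
  increments:
    - {"translation":[0,0,0.15],"dr":[0,0,0],"fingers":-1}
    - {"translation":[0,0,0.25],"dr":[0,0,0],"fingers":-1}
    - {"translation":[0,0,0.287],"dr":[0,0,0],"fingers":-1}
    - {"translation":[0,0,0],"dr":[0,0,0],"fingers":-1}
    - {"translation":[0.0673,-0.174,0],"dr":[0,0,-0.0522],"fingers":-1}
    - {"translation":[0.0673,-0.174,0],"dr":[0,0,-0.0522],"fingers":-1}
    - {"translation":[0.0673,-0.174,0],"dr":[0,0,-0.0522],"fingers":-1}
    - {"translation":[0.0673,-0.174,0],"dr":[0,0,-0.0522],"fingers":-1}

```text
t: 17.58
ee_pos: [0.5521, 0.1496, 0.1375]
ee_rot: [-1.083, -2.946, 0.003]
contact_force: [0.2, 0.3, -1.9]
finger_gap: 0.0212
grip_force: 30.0
```

Request:
send_rows:
  increments:
    - {"translation":[0.0673,-0.174,0],"dr":[0,0,-0.0522],"fingers":-1}
    - {"translation":[0.0673,-0.174,0],"dr":[0,0,-0.0522],"fingers":-1}
    - {"translation":[0.0673,-0.174,0],"dr":[0,0,-0.0522],"fingers":-1}
    - {"translation":[0.0673,-0.174,0],"dr":[0,0,-0.0522],"fingers":-1}
    - {"translation":[0.0673,-0.174,0],"dr":[0,0,-0.0522],"fingers":-1}
    - {"translation":[0,0,-0.1],"dr":[0,0,0],"fingers":-1}
    - {"translation":[0,0,-0.1],"dr":[0,0,0],"fingers":-1}
    - {"translation":[0,0,0],"dr":[0,0,0],"fingers":-1}

```text
t: 18.58
ee_pos: [0.6012, 0.0211, 0.1065]
ee_rot: [-2.158, -2.276, 0.006]
contact_force: [-0.7, 0.2, -2.3]
finger_gap: 0.0212
grip_force: 30.0
```

Run:
```python
from h import *
go(603.6,18.8,47,3)
for n in('top','side'):
    im,d=snap(n,n+'5.png'); W=cloud(n,d)
    P=W.reshape(-1,3);P=P[np.isfinite(P[:,2])]; p=robot.state()['ee_pos'][2]
    Q=P[(abs(P[:,2]-p)<.014)&(abs(P[:,0]-.604)<.025)&(abs(P[:,1]-.02)<.14)]
    Q=Q[(abs(Q[:,1]-.019)>.035)]
    print(n,'tube',*rect(Q),np.round(np.percentile(Q[:,1],[0.5,99.5])*1e3,1),len(Q))
    print(n,*rect(box(W,.607,-.071,(.024,.075))))
im=cv2.imread('pics/side5.png');cv2.imwrite('pics/s5.png',cv2.resize(im[130:340,180:440],None,fx=2.8,fy=2.8))
```

```text
t 18.57 pos [601.2  21.1 106.5] thy 3.1 tilt [-0.006  0.001 -1.   ] F [-0.7  0.2 -2.3] gap 21.2 grip 30.0 q6 -0.11
need shares [ 0.016 -0.015 -0.396] dr -0.0003 rows 1.0
top tube [598.5   8.1] [ 22.4 167.7] 3.4 [-75.6  91.4] 221
top [604.6 -70.2] [49.1 42.9] 3.2
side tube [599.4  34.6] [ 22.2 171.6] 2.4 [-47.8 120.3] 348
side [602.8 -69.9] [40.5 44.2] 4.7
```

View pics/s5.png

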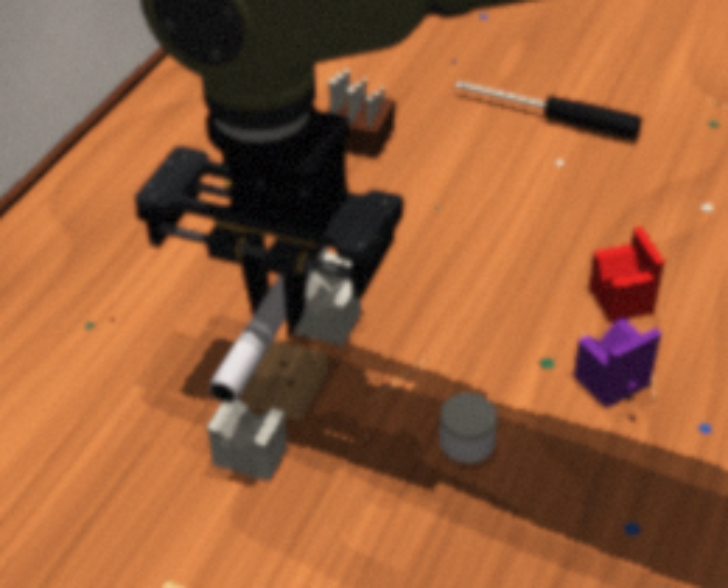

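The side crop shows the tube held level above both vees (ends near (225,385) and (335,265)). The measured span puts its end about 6 mm short of the plate. Lowering, with a slight shift toward the plate.

Request:
send_rows:
  increments:
    - {"translation":[0.016,-0.027,-0.15],"dr":[0,0,0],"fingers":-1}
    - {"translation":[0,0,-0.12],"dr":[0,0,0],"fingers":-1}
    - {"translation":[0,0,-0.06],"dr":[0,0,0],"fingers":-1}
    - {"translation":[0,0,0],"dr":[0,0,0],"fingers":-1}
    - {"translation":[0,0,0],"dr":[0,0,0],"fingers":-1}

```text
t: 19.3
ee_pos: [0.6066, 0.0161, 0.0613]
ee_rot: [2.163, 2.277, 0.001]
contact_force: [-0.0, 0.3, -1.7]
finger_gap: 0.0216
grip_force: 30.0
```

```bash
python3 -c "
from h import *
go(603.6,17,47,3)"
```

```text
t 19.3 pos [606.6  16.1  61.3] thy 3.0 tilt [ 0.001 -0.    -1.   ] F [-0.   0.3 -1.7] gap 21.6 grip 30.0 q6 -0.11
need shares [-0.02   0.006 -0.095] dr 0.0002 rows 0.3
```

Request:
send_rows:
  increments:
    - {"translation":[-0.02,0.004,-0.04],"dr":[0,0,0],"fingers":-1}
    - {"translation":[0,0,-0.03],"dr":[0,0,0],"fingers":-1}
    - {"translation":[0,0,-0.015],"dr":[0,0,0],"fingers":-1}
    - {"translation":[0,0,-0.007],"dr":[0,0,0],"fingers":-1}
    - {"translation":[0,0,0],"dr":[0,0,0],"fingers":-1}
    - {"translation":[0,0,0],"dr":[0,0,0],"fingers":-1}

```text
t: 20.05
ee_pos: [0.6036, 0.0167, 0.0471]
ee_rot: [2.163, 2.277, 0.001]
contact_force: [1.5, -0.0, -0.7]
finger_gap: 0.0212
grip_force: 30.0
```

Request:
send_rows:
  increments:
    - {"translation":[0,0,-0.004],"dr":[0,0,0],"fingers":-1}
    - {"translation":[0,0,0],"dr":[0,0,0],"fingers":-0.3}
    - {"translation":[0,0,0],"dr":[0,0,0],"fingers":0}
    - {"translation":[0,0,0],"dr":[0,0,0],"fingers":0.5}
    - {"translation":[0,0,0],"dr":[0,0,0],"fingers":0.5}
    - {"translation":[0,0,0.1],"dr":[0,0,0],"fingers":0.5}
    - {"translation":[0,0,0.25],"dr":[0,0,0],"fingers":0.5}
    - {"translation":[0,0,0.3],"dr":[0,0,0],"fingers":1}

```text
t: 21.05
ee_pos: [0.6026, 0.0167, 0.1448]
ee_rot: [-2.163, -2.277, 0.001]
contact_force: [1.3, -0.3, 0.3]
finger_gap: 0.0768
grip_force: 0.0
```

Request:
send_rows:
  increments:
    - {"translation":[-0.1141,-0.006,0],"dr":[0,0,0.0555],"fingers":1}
    - {"translation":[-0.1141,-0.006,0],"dr":[0,0,0.0555],"fingers":1}
    - {"translation":[-0.1141,-0.006,0],"dr":[0,0,0.0555],"fingers":1}
    - {"translation":[-0.1141,-0.006,0],"dr":[0,0,0.0555],"fingers":1}
    - {"translation":[-0.1141,-0.006,0],"dr":[0,0,0.0555],"fingers":1}
    - {"translation":[-0.1141,-0.006,0],"dr":[0,0,0.0555],"fingers":1}
    - {"translation":[-0.1141,-0.006,0],"dr":[0,0,0.0555],"fingers":1}
    - {"translation":[-0.1141,-0.006,0],"dr":[0,0,0.0555],"fingers":1}

```text
t: 22.05
ee_pos: [0.4659, 0.0094, 0.1449]
ee_rot: [0.186, 3.134, -0.0]
contact_force: [0.3, 0.2, -0.7]
finger_gap: 0.095
grip_force: 0.0
```

Request:
send_rows:
  increments:
    - {"translation":[-0.1141,-0.006,0],"dr":[0,0,0.0555],"fingers":1}
    - {"translation":[0,0,-0.2],"dr":[0,0,0],"fingers":1}
    - {"translation":[0,0,-0.1],"dr":[0,0,0],"fingers":1}
    - {"translation":[0,0,0],"dr":[0,0,0],"fingers":1}
    - {"translation":[0,0,0],"dr":[0,0,0],"fingers":1}

```text
t: 22.68
ee_pos: [0.4498, 0.0085, 0.0996]
ee_rot: [-0.078, 3.139, -0.0]
contact_force: [-0.7, -0.2, 0.5]
finger_gap: 0.0951
grip_force: 0.0
```

Run:
```python
from h import *
go(449.5,8.5,21,93)
for n in('top','side'):
    im,d=snap(n,n+'6.png'); W=cloud(n,d)
    P=W.reshape(-1,3);P=P[np.isfinite(P[:,2])]
    Q=P[(abs(P[:,2]-.05)<.012)&(abs(P[:,0]-.604)<.014)&(abs(P[:,1]-.02)<.14)]
    for k,lo,hi in(('tube',.036,.05),):
        print(n,k,*rect(Q))
    Q=box(W,.607,-.071,(.055,.075));print(n,'plate',*rect(Q),len(Q))
    Q=box(W,.604,.011,(.03,.07),.04);print(n,'tube mid z',np.round(np.percentile(Q[:,2],[10,50,90])*1e3),np.round(Q.mean(0)*1e3,1))
im=cv2.imread('pics/top6.png')[160:300,250:390]; im2=cv2.imread('pics/side6.png')[190:330,230:410]
a=np.hstack([cv2.resize(im,(420,420),interpolation=2),cv2.resize(im2[:, :126],(378,420),interpolation=2)]);cv2.imwrite('pics/c6.png',a)
```

```text
t 22.68 pos [449.8   8.5  99.6] thy 92.9 tilt [ 0.001 -0.    -1.   ] F [-0.7 -0.2  0.5] gap 95.1 grip 0.0 q6 -1.72
need shares [-0.002 -0.    -0.524] dr 0.0008 rows 1.4
top tube [603.7  11. ] [ 27.3 206.8] 0.0
top plate [611.6 -65.4] [64.9 46.5] 76.6 90
top tube mid z [47. 53. 57.] [599.7  10.8  52.5]
side tube [604.   10.9] [209.4  27.9] 90.0
side plate [608.3 -60.1] [67.2 46.1] 89.5 151
side tube mid z [48. 54. 57.] [599.7  12.5  53.4]
```

View pics/c6.png

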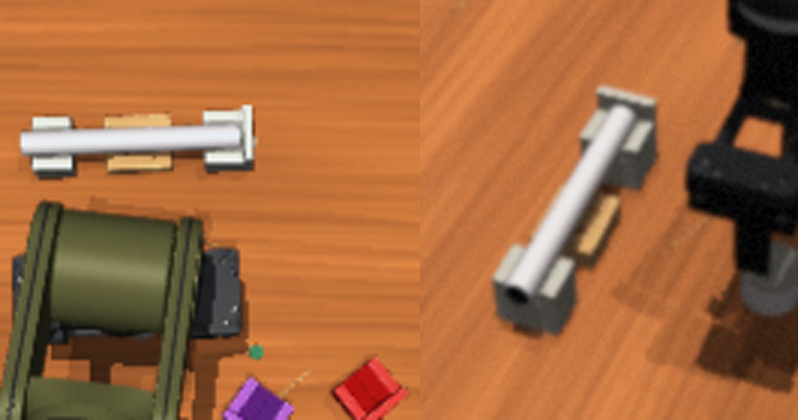

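The crop shows the tube lying in both vees across the pad, its end a few mm from the plate (about (241,138)). Now the tin.

Request:
send_rows:
  increments:
    - {"translation":[-0.002,0,-0.2],"dr":[0,0,0],"fingers":1}
    - {"translation":[0,0,-0.2],"dr":[0,0,0],"fingers":1}
    - {"translation":[0,0,-0.12],"dr":[0,0,0],"fingers":1}
    - {"translation":[0,0,0],"dr":[0,0,0],"fingers":0.3}
    - {"translation":[0,0,0],"dr":[0,0,0],"fingers":-1}
    - {"translation":[0,0,0],"dr":[0,0,0],"fingers":-1}
    - {"translation":[0,0,0],"dr":[0,0,0],"fingers":-1}
    - {"translation":[0,0,0],"dr":[0,0,0],"fingers":-1}

```text
t: 23.78
ee_pos: [0.4488, 0.0086, 0.0208]
ee_rot: [-0.079, 3.14, -0.0]
contact_force: [0.2, -0.4, 0.0]
finger_gap: 0.0507
grip_force: 0.0
```

Request:
send_rows:
  increments:
    - {"translation":[0,0,0],"dr":[0,0,0],"fingers":-1}
    - {"translation":[0,0,0],"dr":[0,0,0],"fingers":-1}
    - {"translation":[0,0,0.15],"dr":[0,0,0],"fingers":-1}
    - {"translation":[0,0,0.3],"dr":[0,0,0],"fingers":-1}
    - {"translation":[0,0,0.4],"dr":[0,0,0],"fingers":-1}
    - {"translation":[0,0,0],"dr":[0,0,0],"fingers":-1}
    - {"translation":[0,0,0],"dr":[0,0,0],"fingers":-1}

```text
t: 24.65
ee_pos: [0.4482, 0.0087, 0.1474]
ee_rot: [0.078, -3.14, -0.0]
contact_force: [-0.7, -0.2, -2.5]
finger_gap: 0.0436
grip_force: 30.0
```

```bash
python3 -c "
from h import *
go(672.5,14.5,21,93)"
```

```text
t 24.65 pos [448.2   8.7 147.4] thy 92.9 tilt [-0.001  0.    -1.   ] F [-0.7 -0.2 -2.5] gap 43.6 grip 30.0 q6 -1.72
need shares [ 1.495  0.039 -0.843] dr 0.0008 rows 3.9
```

Request:
send_rows:
  increments:
    - {"translation":[0.299,0.008,0],"dr":[0,0,0],"fingers":-1}
    - {"translation":[0.299,0.008,0],"dr":[0,0,0],"fingers":-1}
    - {"translation":[0.299,0.008,0],"dr":[0,0,0],"fingers":-1}
    - {"translation":[0.299,0.008,0],"dr":[0,0,0],"fingers":-1}
    - {"translation":[0.299,0.008,0],"dr":[0,0,0],"fingers":-1}
    - {"translation":[0,0,-0.2],"dr":[0,0,0],"fingers":-1}
    - {"translation":[0,0,0],"dr":[0,0,0],"fingers":-1}
    - {"translation":[0,0,0],"dr":[0,0,0],"fingers":-1}

```text
t: 25.65
ee_pos: [0.6718, 0.0147, 0.1167]
ee_rot: [0.078, -3.138, -0.0]
contact_force: [-0.6, 0.0, -0.9]
finger_gap: 0.0433
grip_force: 30.0
```

```bash
python3 -c "
from h import *
go(672.5,14.5,21.5,93)"
```

```text
t 25.65 pos [671.8  14.7 116.7] thy 92.9 tilt [-0.003  0.    -1.   ] F [-0.6  0.  -0.9] gap 43.3 grip 30.0 q6 -1.68
need shares [ 0.005 -0.001 -0.635] dr 0.0008 rows 1.7
```

Request:
send_rows:
  increments:
    - {"translation":[0.005,0,-0.2],"dr":[0,0,0],"fingers":-1}
    - {"translation":[0,0,-0.2],"dr":[0,0,0],"fingers":-1}
    - {"translation":[0,0,-0.15],"dr":[0,0,0],"fingers":-1}
    - {"translation":[0,0,-0.06],"dr":[0,0,0],"fingers":-1}
    - {"translation":[0,0,-0.015],"dr":[0,0,0],"fingers":-1}
    - {"translation":[0,0,0],"dr":[0,0,0],"fingers":-1}
    - {"translation":[0,0,0],"dr":[0,0,0],"fingers":-1}

```text
t: 26.52
ee_pos: [0.6747, 0.0145, 0.0257]
ee_rot: [-0.078, 3.138, -0.0]
contact_force: [-0.2, 0.2, -1.6]
finger_gap: 0.0438
grip_force: 30.0
```

```bash
python3 -c "
from h import *
go(672.5,14.5,21,93)"
```

```text
t 26.52 pos [674.7  14.5  25.7] thy 92.9 tilt [ 0.002 -0.    -1.   ] F [-0.2  0.2 -1.6] gap 43.8 grip 30.0 q6 -1.68
need shares [-0.014 -0.    -0.032] dr 0.0007 rows 0.1
```

Request:
send_rows:
  increments:
    - {"translation":[-0.012,0,-0.018],"dr":[0,0,0],"fingers":-1}
    - {"translation":[0,0,-0.008],"dr":[0,0,0],"fingers":-1}
    - {"translation":[0,0,-0.004],"dr":[0,0,0],"fingers":-1}
    - {"translation":[0,0,0],"dr":[0,0,0],"fingers":-1}
    - {"translation":[0,0,0],"dr":[0,0,0],"fingers":-1}

```text
t: 27.15
ee_pos: [0.672, 0.0146, 0.0208]
ee_rot: [0.079, -3.14, 0.0]
contact_force: [-3.9, 0.3, 5.8]
finger_gap: 0.0434
grip_force: 30.0
```

Request:
send_rows:
  increments:
    - {"translation":[0,0,0.003],"dr":[0,0,0],"fingers":0}
    - {"translation":[0,0,0],"dr":[0,0,0],"fingers":0.6}
    - {"translation":[0,0,0],"dr":[0,0,0],"fingers":0.6}
    - {"translation":[0,0,0],"dr":[0,0,0],"fingers":0.6}
    - {"translation":[0,0,0.1],"dr":[0,0,0],"fingers":0.6}
    - {"translation":[0,0,0.3],"dr":[0,0,0],"fingers":0.6}
    - {"translation":[0,0,0.4],"dr":[0,0,0],"fingers":0.6}
    - {"translation":[0,0,0.4],"dr":[0,0,0],"fingers":0.6}

```text
t: 28.15
ee_pos: [0.6718, 0.0146, 0.2033]
ee_rot: [-0.078, 3.14, -0.0]
contact_force: [0.3, 0.0, -0.2]
finger_gap: 0.0762
grip_force: 0.0
```

Request:
send_rows:
  increments:
    - {"translation":[-0.2,-0.3,0],"dr":[0,0,0],"fingers":0.6}
    - {"translation":[-0.2,-0.3,0],"dr":[0,0,0],"fingers":0.6}
    - {"translation":[-0.2,-0.3,0],"dr":[0,0,0],"fingers":0.6}
    - {"translation":[-0.2,-0.3,0],"dr":[0,0,0],"fingers":0.6}
    - {"translation":[-0.2,-0.3,0],"dr":[0,0,0],"fingers":0.6}
    - {"translation":[-0.2,-0.3,0],"dr":[0,0,0],"fingers":0.6}
    - {"translation":[-0.2,-0.3,0],"dr":[0,0,0],"fingers":0.6}
    - {"translation":[0,0,0],"dr":[0,0,0],"fingers":0.6}

```text
t: 29.15
ee_pos: [0.4604, -0.303, 0.2017]
ee_rot: [-0.07, 3.14, -0.002]
contact_force: [1.1, 0.4, -0.8]
finger_gap: 0.0761
grip_force: 0.0
```

Run:
```python
from h import *
go(450,-300,200,93)
for n in('top','side'):
    im,d=snap(n,n+'7.png'); W=cloud(n,d); P=W.reshape(-1,3);P=P[np.isfinite(P[:,2])]
    for k,a in dict(tin=(.672,.0145,(.02,.05),.035),).items(): print(n,k,*rect(box(W,*a)))
    # edges of pad along x
    Q=box(W,.604,.011,(.012,.028),.042); print(n,'pad x',np.round(np.percentile(Q[:,0],[1,99])*1e3,1),'y',np.round(np.percentile(Q[:,1],[1,99])*1e3,1))
    for nm,y in(('stop',-.066),('plain',.088)):
        Q=P[(abs(P[:,1]-y)<.013)&(abs(P[:,0]-.604)<.04)&(P[:,2]>.03)]; print(n,nm,'x',np.round(np.percentile(Q[:,0],[1,99])*1e3,1))
    T=P[(P[:,2]>.048)&(P[:,2]<.064)&(abs(P[:,0]-.600)<.008)&(abs(P[:,1]-.04)<.12)]; print(n,'tube y',np.round(np.percentile(T[:,1],[.5,99.5])*1e3,1))
im=cv2.imread('pics/top7.png')[150:270,260:380]; im2=cv2.imread('pics/side7.png')[190:320,230:350]
cv2.imwrite('pics/c7.png',np.hstack([cv2.resize(im,(400,400),interpolation=2),cv2.resize(im2,(370,400),interpolation=2)]))
```

```text
t 29.15 pos [ 460.4 -303.   201.7] thy 92.6 tilt [ 0.001 -0.001 -1.   ] F [ 1.1  0.4 -0.8] gap 76.1 grip 0.0 q6 -2.29
need shares [-0.07   0.02  -0.012] dr 0.0024 rows 0.2
top tin [669.3  15.6] [41.2 42.7] 89.2
top pad x [577.6 628.9] y [-19.8  41.2]
top stop x [580.8 627.6]
top plain x [572.2 620.3]
top tube y [-79.1 113.2]
side tin [672.3  15.7] [42.4 44.5] 59.1
side pad x [578.8 630.5] y [-18.6  41.4]
side stop x [582.9 630.6]
side plain x [574.5 622.4]
side tube y [-77.5 115.3]
```

View pics/c7.png

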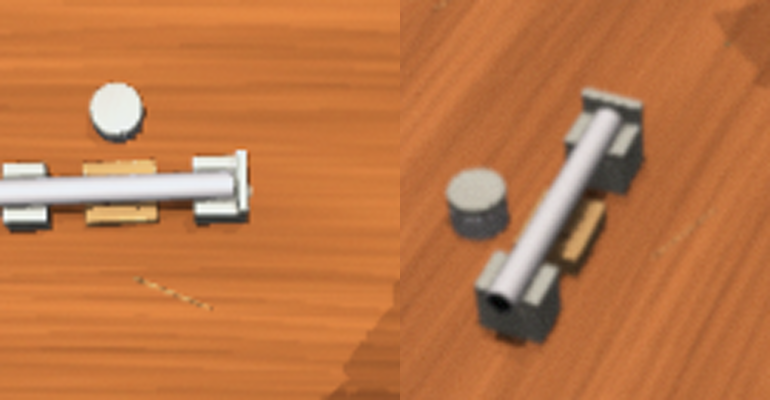

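The picture shows the tube in both vees over the pad, the plate outward on the right, and the tin upright behind. The measured gaps are about 30 mm (blocks), 19 mm (tin) and 6 mm (tube end), so I'm handing in.

```bash
python3 -c "
from cell import robot
print(robot.close_job())"
```

```text
the job is handed in; nothing more can be done
None
```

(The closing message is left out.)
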